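# Pin the side stop of the carton-folding jig

## Task

Lock the side stop of the carton-folding jig: take the long, stout pin with the plain round handle from the pin rack and put it down through the holes of the fork bracket and the stop's tongue, fully home, with its collar flat on the fork, and let go. Leave the other two pins in the rack.

Things in the scene. Friction and masses are not known exactly. Their poses are not given: they have to be found in the camera images.
- pin_handle (a point): The pin to use, upright in the rack: steel shaft 16 mm across, 54 mm long, its last 12 mm tapering to a 6 mm nose; then a collar 38 mm across, 4 mm thick, resting on the rack; then a black plain round handle 26 mm across, 50 mm tall. About 0.15 kg. Point: centre of the handle, 29 mm above the collar's underside, 83 mm above the nose's tip. z up along the pin.
- fork_hole (a point): Centre of the hole's mouth in the top face (74 mm up; nothing on the jig is higher) of a steel fork on the fixed jig: two level plates 60 x 60 x 8 mm, gap 16 mm, with the stop's 10 mm aluminium tongue between. All have an upright 24 mm round hole. The tongue is within 2 mm of line and slides along y at 1 N, so the nose centres it. Below the fork: 27 mm free. z up, carton at -y.
- stub_handle (a point): Short pin, stays in the rack: shaft only 20 mm long, same collar, black square handle 28 x 28 x 34 mm. Point: the handle's centre, 21 mm above the collar's underside. The rack: a level plywood plate 64 x 220 mm, top 60 mm above the table, with a row of three 20 mm holes 75 mm apart, the middle one central; which pin hangs in which hole varies.
- needle_handle (a point): Thin pin, stays in the rack: shaft 8 mm across and 54 mm long, same collar, T handle: a black cross bar 50 mm long, 14 mm thick, lying across the row of holes within about 15 degrees. Point: the bar's centre, 36 mm above the collar's underside.
There are look-alikes about, which are no part of the job. Leave any blue or yellow look-alike of the part that bears pin_handle alone.

How it is judged (in metres and radians):
At the end, for the whole second after the job is handed in: The long stout pin stands in the fork: handle centre within 12 mm of the hole's axis and 22 to 34 mm above the fork's top face (collar down on the fork, within 5 mm), upright within 10 degrees, at rest and released (horizontal distance between pin_handle and fork_hole below 0.012 m and z of pin_handle in the frame of fork_hole between 0.022 and 0.034 m and angle between pin_handle's own z axis and vertical below 0.18 rad and linear speed of pin below 0.02 m/s); the robot touches nothing.
It fails at once if the short pin is moved out of its place (over 25 mm) (distance of stub_handle from where it was at the start of the episode above 0.025 m).
It fails at once if the thin pin is moved out of its place (over 25 mm) (distance of needle_handle from where it was at the start of the episode above 0.025 m).
It also fails if it takes over 48 s, if anything falls off the work surface, if the arm or the gripper's body presses on something with over 40 N, if the wrist force passes 120 N, or if a joint passes its speed limit or range.

## Robot

A 6-joint arm with a two-finger parallel gripper is mounted at the origin on the work surface. World frame = base frame: x ahead of the robot, y to its left, z up, the work surface at z = 0. Lengths are in mm, angles in rad, forces in N, time in s.
With the tool pointing down it reaches from about 350 to 775 mm from the base axis. Payload 7.3 kg.
Tool frame: the origin (TCP) lies at the very end of the fingers, on their centre line; the grasp point (between the pads) lies 19 mm behind it; x points along the fingers, y is the direction in which the jaws open and shut, and the axes are right-handed (so a half turn about x gives the same grasp; the last joint's range is limited). The gripper opens to 92 mm and grips with 3 to 60 N. Pads are 19 mm wide; open, the fingers measure 130 mm over their backs; the gripper's body (75 mm by 190 mm) begins 47 mm behind the grasp point.
Start: joints at [1.058, 0.342, 1.524, -0, 1.275, -0.146], TCP at [188.268, 490.102, 226.741] pointing down, gripper open.
Joint ranges: [-2.53, 2.53], [-0.77, 2.02], [0.04, 2.7], [-1, 4.14], [0.28, 2.66], [-3.11, 3.11]. Speed limits (rad/s): [2.57, 2.57, 3.14, 3.14, 3.14, 3.14].

## Interface

Orientations are given as a unit quaternion [w, x, y, z].
In Python, from station import read_state, read_camera, camera_params, close_job, cut_out, place_of gives the robot as it stands.
- The arm moves only by the shell command python3 -m inch 'ROWS' [FORCE]. ROWS is a JSON object of lists of equal length, an entry for each row: "dr": the turn, a rotation vector about the tool's x, y, z in degrees, a list of three; "linear": the shift along the tool's x, y, z in mm, a list of three; "gripper": the closure, from 0 (fully open) to 1 (shut). A call has exactly 10 rows; each row shifts and turns the commanded pose from where the row before left it, along the tool's axes as they then stand; what a row does not reach is not made up. A row lasts 1/10 s, in which the tool goes at most 50 mm and 8.59 degrees, less where a joint would pass 70% of its speed; a pose out of reach is approached as far as the arm can. A call is refused whole if a number of a shift passes 50 or a number of a turn 8.59, either way. A call with a gripper value outside its range is refused whole. The fingers move at their own pace and stop on an object; FORCE is the grip in N (left out, the last holds). Time passes only in rows, so rows that do not move let the fingers close, or fill a call up. It gives the time, the measured TCP pose, the force and the opening at its end, in the units of the state.
- read_state(): the state, without advancing time (a new reading comes with each control period).
- read_camera(name): name is "side" or "top" or "wrist"; returns (picture, depth): 480x640x3 uint8, red, green, blue; 480x640 float32, mm along the optical axis (not along the pixel's ray), 0 where there is no reading.
- camera_params(name): a dict with "K" (3x3 intrinsics, pixels), "world_to_cam" (4x4, takes a point from world to camera coordinates). Camera axes: x right, y up, looking along -z (the intrinsics and any distortion apply to the point x, -y, -z); pixel columns grow to the right and rows downward; lengths in mm; the calibration is good to about 2 mm. A picture is of the moment at which its call begins: read the wrist's pose just before it. camera_params takes no time and is no camera call; for the wrist camera it gives the pose at the moment of the call.
- close_job(): hands the job in, once; it reports no verdict.
Trained networks look in the newest picture that a camera, given by its name, has taken for a name from the list of things; names that differ only in an ending like _2 or _b are one class to them, and where a whole thing is asked for, a point or a joint stands for the part that bears it (a point fixed in the world has none). Each returns a list of dicts, best first, with "conf" (0 to 1); they miss things now and then, are a little off and sometimes report something else, mostly with a low value. They report only what shows in the picture. A call takes as long as a camera call. They do not tell look-alikes from the thing itself.
- cut_out(camera, label): "mask" (480x640 bool, what is visible of it).
- place_of(camera, label): "position" ([x, y, z] in mm, in world coordinates, good to about 4 mm: a listed point, or the origin of a listed thing).
The state is a dict: "t": time; "joints": joint angles; "qvel": joint speeds; "tau": joint torques, N m; "position": TCP position; "eef_rot": TCP orientation; "ft_force": force on the tool from outside, world axes, zero at the start; "moment": the same for the moment, N m; "opening": opening from 0.0 (shut) to 1.0 (fully open).
Only numpy, scipy, OpenCV 4.12 (cv2) and the standard library are available. Lean on these libraries where they do the work, as an engineer would, in place of code of your own. Each camera call takes 0.05 s, during which the arm holds its last target.

## Working session

There is one attempt and no reset: what is moved stays moved. The work goes in short steps, Python scripts to look and compute and a shell command to move; the robot and the scene stay as the last step left them, time stands still between calls to the robot, and variables do not carry over. Pictures are saved under pics/ and viewed, and the job is handed in when it is done.

```bash
mkdir -p pics; ls; python3 - <<'E'
from station import *
import cv2, numpy as np
s=read_state(); print(s)
for c in ["top","side","wrist"]:
    im,d=read_camera(c); cv2.imwrite(f"pics/{c}0.png",im[:,:,::-1]); np.save(f"/tmp/{c}_d.npy",d)
    for l in ["pin_handle","fork_hole","stub_handle","needle_handle"]:
        print(c,l,[(np.round(r["position"],0).tolist(),round(r["conf"],2)) for r in place_of(c,l)][:4])
print(read_state()["t"])
E
```

```text
pics
{'t': 0.0, 'joints': array([ 1.05799137e+00,  3.42745056e-01,  1.52499626e+00, -1.46404060e-05,
        1.27540009e+00, -1.46021368e-01]), 'qvel': array([-0.00029735,  0.00041626,  0.00092567,  0.00039724,  0.00097446,
        0.00018532]), 'tau': array([-2.69729033e-03, -4.31249321e+01, -2.44215631e+01,  7.14535592e-02,
        5.60801430e-02, -9.43563828e-05]), 'position': array([188.06887715, 489.73099423, 226.04061769]), 'eef_rot': array([ 0.69507679,  0.12843065,  0.69542168, -0.12947011]), 'ft_force': array([-0.11229194, -0.47203415, -0.09028166]), 'moment': array([-0.00812781,  0.01313189, -0.00526977]), 'opening': 0.9986005341558698}
top pin_handle [([491.0, 301.0, 88.0], 0.94), ([589.0, 260.0, 81.0], 0.91), ([518.0, 387.0, 82.0], 0.77), ([404.0, 262.0, 84.0], 0.65)]
top fork_hole [([532.0, -89.0, 76.0], 0.71)]
top stub_handle [([497.0, 152.0, 85.0], 0.87)]
top needle_handle [([496.0, 226.0, 94.0], 0.65)]
side pin_handle [([402.0, 261.0, 84.0], 0.93), ([524.0, 388.0, 83.0], 0.93), ([588.0, 264.0, 83.0], 0.89), ([487.0, 304.0, 92.0], 0.68)]
side fork_hole [([530.0, -86.0, 74.0], 0.91)]
side stub_handle [([501.0, 150.0, 78.0], 0.61)]
side needle_handle [([495.0, 229.0, 99.0], 0.88)]
wrist pin_handle []
wrist fork_hole []
wrist stub_handle []
wrist needle_handle []
0.75
```

View pics/top0.png

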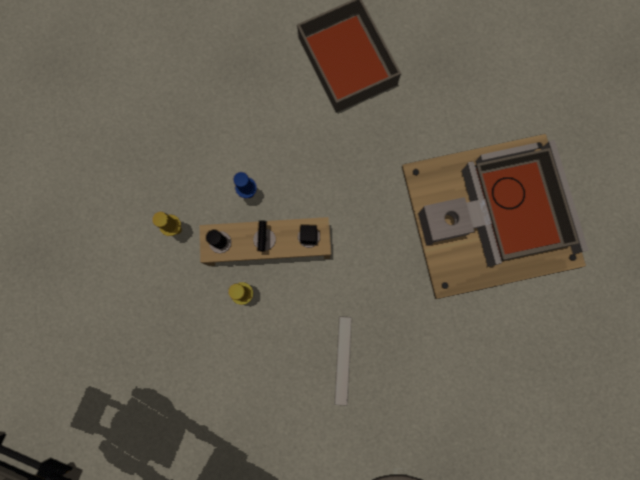

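View pics/side0.png

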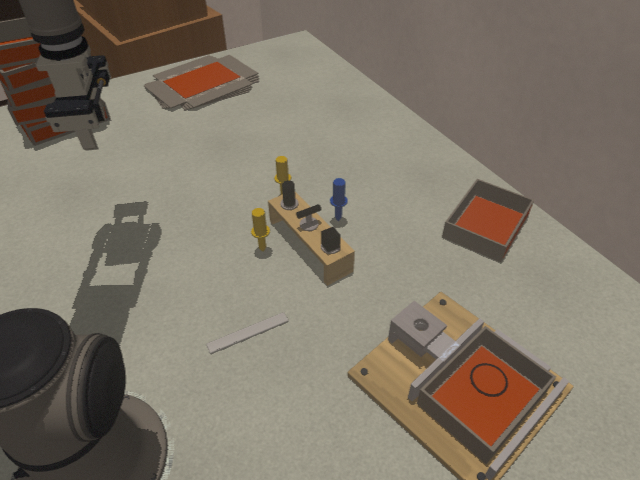

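View pics/wrist0.png

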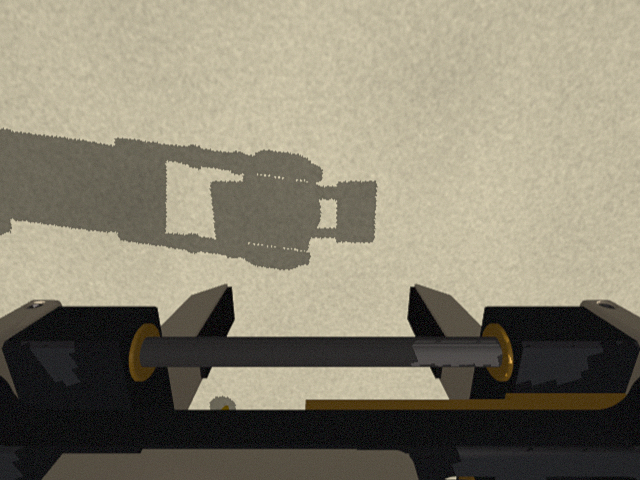

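The top view shows the round black handle at (217,239) in the rack, the T at (264,236) and the square one at (309,235). The coloured look-alikes stand around the rack, and the fork hole is at (452,218). Next I'll refine these with depth.

```bash
cat > h.py <<'E'
from station import *
import cv2, numpy as np
from scipy.spatial.transform import Rotation as R
def cloud(c,d,P=None):
    P=P or camera_params(c); K=np.array(P["K"]); T=np.linalg.inv(np.array(P["world_to_cam"]))
    v,u=np.mgrid[0:480,0:640]
    X=np.stack([(u-K[0,2])/K[0,0]*d,-(v-K[1,2])/K[1,1]*d,-d,np.ones_like(d)],-1)
    return (X@T.T)[...,:3]
def tool():
    s=read_state(); q=s["eef_rot"]; return s,R.from_quat([q[1],q[2],q[3],q[0]])
E
python3 - <<'E'
from h import *
s,r=tool(); print(r.as_matrix().round(3)); 
print({k:v for k,v in camera_params("top").items()})
for c in ["top","side"]:
    d=np.load(f"/tmp/{c}_d.npy"); X=cloud(c,d)
    tab=X[(d>0)]; 
    def box(x0,x1,y0,y1,z0,z1): return (d>0)&(X[...,0]>x0)&(X[...,0]<x1)&(X[...,1]>y0)&(X[...,1]<y1)&(X[...,2]>z0)&(X[...,2]<z1)
    m=box(460,520,270,330,105,125); p=X[m]; print(c,"handle top",p.shape,p.mean(0).round(1),p.min(0).round(1),p.max(0).round(1))
    m=box(460,520,265,330,54,70);p=X[m]; print("rack",np.median(p[:,2]))
    m=box(480,580,-140,-30,70,82); p=X[m]; print("fork",p.shape,np.median(p,0).round(1),p.min(0).round(1),p.max(0).round(1))
    m=box(300,700,-300,500,-10,10); print("table z",np.median(X[m][:,2]))
    for n in ["pin_handle","fork_hole"]:
        for q in cut_out(c,n): 
            k=q["mask"]&(d>0); 
            if k.sum(): print(n,round(q["conf"],2),k.sum(),np.median(X[k],0).round(1))
E
```

```text
[[ 0.     0.359  0.933]
 [ 0.     0.933 -0.359]
 [-1.     0.    -0.   ]]
{'K': array([[493.54504408,   0.        , 317.96332272],
       [  0.        , 493.54504408, 243.61601229],
       [  0.        ,   0.        ,   1.        ]]), 'world_to_cam': array([[ 8.64191722e-03, -9.99833181e-01, -1.60912037e-02,
         1.32203139e+02],
       [ 9.87791897e-01,  6.03262715e-03,  1.55662377e-01,
        -4.92665101e+02],
       [-1.55539337e-01, -1.72399820e-02,  9.87679248e-01,
        -8.12347360e+02],
       [ 0.00000000e+00,  0.00000000e+00,  0.00000000e+00,
         1.00000000e+00]])}
top handle top (218, 3) [489.8 301.  113.1] [477.8 289.  105.5] [502.9 314.3 117.5]
rack 60.28114860709002
fork (1374, 3) [529.4 -78.   74. ] [ 493.7 -121.8   70. ] [566.8 -39.9  78.1]
table z -0.040870015479015365
pin_handle 0.97 456 [486.5 297.4 100. ]
pin_handle 0.84 534 [517.  385.   84.1]
pin_handle 0.61 467 [581.5 258.9  88.7]
pin_handle 0.57 440 [403.3 259.2  96.9]
fork_hole 0.95 21937 [ 542.6 -170.6   20. ]
side handle top (112, 3) [488.8 297.3 112.1] [476.7 284.2 105. ] [502.2 312.6 115.4]
rack 60.188520867696525
fork (1227, 3) [527.4 -81.8  73.6] [ 491.7 -123.2   70. ] [566.8 -41.4  77.3]
table z -0.2613478198956045
pin_handle 0.97 541 [401.8 255.   70.7]
pin_handle 0.68 476 [582.3 254.2  71.6]
pin_handle 0.58 383 [485.8 291.5  88. ]
pin_handle 0.53 307 [515.6 380.   84.1]
fork_hole 0.85 23884 [ 527.4 -192.8   20.4]
```

```bash
python3 - <<'E'
import cv2
a=cv2.imread("pics/top0.png")[170:270,400:520]; b=cv2.imread("pics/side0.png")[290:380,370:480]
c=cv2.imread("pics/top0.png")[200:280,190:340]
import numpy as np
a=cv2.resize(a,(400,333),interpolation=2);b=cv2.resize(b,(400,333),interpolation=2)
cv2.imwrite("pics/z.png",np.hstack([a,b]))
E
```

```text
(no output)
```

View pics/z.png

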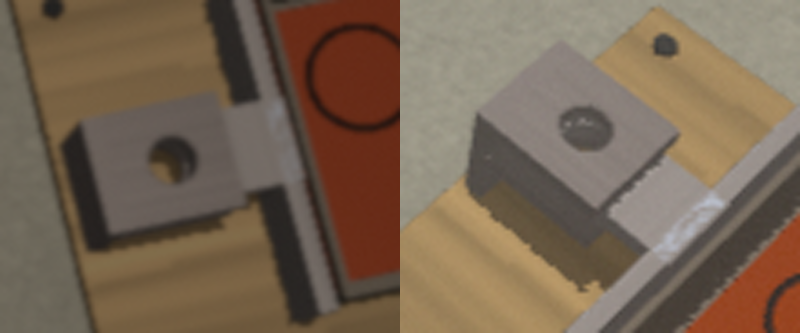

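```bash
python3 - <<'E'
from h import *
def ray(c,u,v,z):
    P=camera_params(c);K=P["K"];T=np.linalg.inv(P["world_to_cam"])
    d=T[:3,:3]@np.array([(u-K[0,2])/K[0,0],-(v-K[1,2])/K[1,1],-1]);o=T[:3,3]
    return (o+d*(z-o[2])/d[2]).round(1)
print(ray("top",451.6,217.7,74),ray("side",421.2,324.6,74))
# fork top square: min-area rect on rectified points
for c in ["top","side"]:
    d=np.load(f"/tmp/{c}_d.npy"); X=cloud(c,d)
    m=(d>0)&(abs(X[...,2]-74)<3.5)&(abs(X[...,0]-530)<50)&(abs(X[...,1]+87)<45)
    m=cv2.morphologyEx(m.astype(np.uint8),cv2.MORPH_OPEN,np.ones((5,5)))
    p=X[m>0][:,:2]; print(c,cv2.minAreaRect(p.astype(np.float32)))
# tool: needed move to pin with jaws along world x
s,r=tool();print(s["position"])
E
```

```text
[531.2 -86.5  74. ] [530. -88.  74.]
top ((530.5885620117188, -80.59172821044922), (60.69844055175781, 70.84181213378906), 12.99312973022461)
side ((529.3523559570312, -82.32843017578125), (62.54899978637695, 71.20433807373047), 12.723808288574219)
[188.25416412 490.11065038 226.7511576 ]
```

```bash
python3 -m inch '{"dr":[[0,0,0],[0,0,0],[0,0,0],[0,0,0],[0,0,0],[0,0,0],[0,0,0],[0,0,0],[0,0,0],[0,0,0]],"linear":[[0,-7,35],[0,-7,35],[0,-7,35],[0,-7,35],[0,-7,35],[0,-7,35],[0,-7,35],[0,-7,35],[0,-7,35],[0,-6,34]],"gripper":[0,0,0,0,0,0,0,0,0,0]}' 30 && python3 -m inch '{"dr":[[7,0,0],[8,0,0],[8,0,0],[8,0,0],[8,0,0],[8,0,0],[8,0,0],[8,0,0],[6,0,0],[0,0,0]],"linear":[[0,0,0],[0,0,0],[0,0,0],[0,0,0],[0,0,0],[0,0,0],[0,0,0],[0,0,0],[0,0,0],[0,0,0]],"gripper":[0,0,0,0,0,0,0,0,0,0]}'
python3 - <<'E'
from h import *
s,r=tool(); print(s["t"],s["position"],s["joints"].round(2)); print(r.as_matrix().round(3))
P=camera_params("wrist"); im,d=read_camera("wrist"); cv2.imwrite("pics/w1.png",im[:,:,::-1])
X=cloud("wrist",d,P)
m=(d>0)&(abs(X[...,2]-113)<6)&(abs(X[...,0]-490)<25)&(abs(X[...,1]-301)<25); p=X[m]
print(p.shape, p.mean(0) if len(p) else "")
if len(p): print(cv2.minEnclosingCircle(p[:,:2].astype(np.float32)))
print(place_of("wrist","pin_handle")[:3]); print(place_of("wrist","needle_handle")[:1])
E
```

```text
t: 1.95
position: [490.5, 299.5, 226.8]
eef_rot: [0.695, 0.129, 0.695, -0.129]
ft_force: [0.7, 0.2, -1.3]
opening: 1.004
t: 2.95
position: [489.3, 300.5, 226.7]
eef_rot: [0.5, 0.5, 0.5, -0.5]
ft_force: [-0.2, -0.0, -0.3]
opening: 1.002
2.95 [489.30322953 300.53644289 226.6651117 ] [0.42 0.43 1.38 0.   1.32 0.42]
[[-0.     1.    -0.001]
 [ 0.    -0.001 -1.   ]
 [-1.    -0.    -0.   ]]
(718, 3) [490.82432885 303.20878621 113.53161726]
((490.821533203125, 302.4009094238281), 12.85924243927002)
[{'position': [521.7, 391.1, 83.6], 'conf': 0.98}, {'position': [489.9, 302.5, 89.1], 'conf': 0.74}, {'position': [591.7, 263.2, 81.7], 'conf': 0.68}]
[{'position': [494.8, 221.0, 97.8], 'conf': 0.79}]
```

View pics/w1.png

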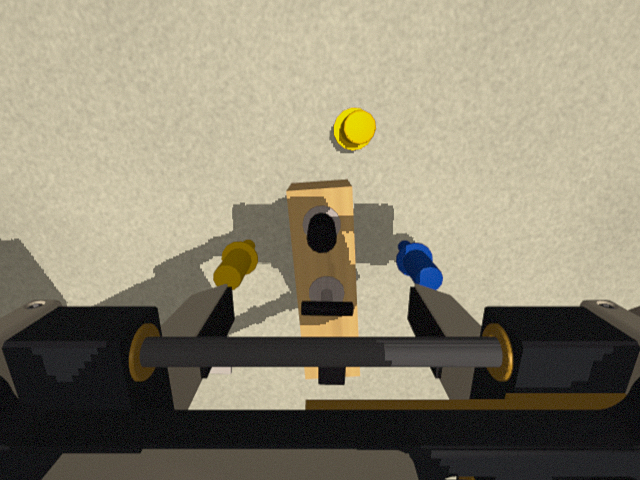

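The wrist view shows the black handle at (321,232) between the jaws, with the yellow and blue look-alikes clear of the fingers. It measures about (490.5, 302), so I'm descending to it.

```bash
python3 -m inch '{"dr":[[0,0,0],[0,0,0],[0,0,0],[0,0,0],[0,0,0],[0,0,0],[0,0,0],[0,0,0],[0,0,0],[0,0,0]],"linear":[[15,1,-1.5],[20,0,0],[20,0,0],[20,0,0],[20,0,0],[20,0,0],[15,0,0],[15,0,0],[9,0,0],[0,0,0]],"gripper":[0,0,0,0,0,0,0,0,0,0]}' 40 && python3 -m inch '{"dr":[[0,0,0],[0,0,0],[0,0,0],[0,0,0],[0,0,0],[0,0,0],[0,0,0],[0,0,0],[0,0,0],[0,0,0]],"linear":[[0,0,0],[0,0,0],[0,0,0],[0,0,0],[0,0,0],[0,0,0],[0,0,0],[0,0,0],[0,0,0],[0,0,0]],"gripper":[1,1,1,1,1,1,1,1,1,1]}' 40
```

```text
t: 4.1
position: [489.7, 301.7, 71.6]
eef_rot: [-0.5, -0.499, -0.5, 0.501]
ft_force: [1.1, -0.0, 0.3]
opening: 0.999
t: 5.1
position: [490.3, 302.0, 72.7]
eef_rot: [-0.5, -0.5, -0.5, 0.5]
ft_force: [-0.5, -0.3, -0.2]
opening: 0.276
```

```bash
python3 -m inch '{"dr":[[0,0,0],[0,0,0],[0,0,0],[0,0,0],[0,0,0],[0,0,0],[0,0,0],[0,0,0],[0,0,0],[0,0,0]],"linear":[[-5,0,0],[-12,0,0],[-16,0,0],[-16,0,0],[-16,0,0],[-16,0,0],[-16,0,0],[-16,0,0],[-12,0,0],[-5,0,0]],"gripper":[1,1,1,1,1,1,1,1,1,1]}'
python3 - <<'E'
from h import *
s,r=tool(); print(s["t"],s["position"])
for c in ["wrist","side"]:
    im,d=read_camera(c); cv2.imwrite(f"pics/{c}2.png",im[:,:,::-1])
    print([(q["position"],q["conf"]) for q in place_of(c,"pin_handle")])
E
```

```text
t: 6.1
position: [490.8, 302.3, 204.7]
eef_rot: [0.5, 0.501, 0.5, -0.499]
ft_force: [0.1, -0.2, -1.8]
opening: 0.275
6.1 [490.77915814 302.2673705  204.65446473]
[([493.1, 305.3, 223.0], 0.86), ([539.8, 489.1, 16.1], 0.61)]
[([487.8, 301.5, 218.5], 0.88), ([404.5, 139.1, 17.0], 0.88), ([550.1, 167.6, 17.3], 0.72), ([542.1, 485.8, 15.3], 0.53)]
```

View pics/side2.png

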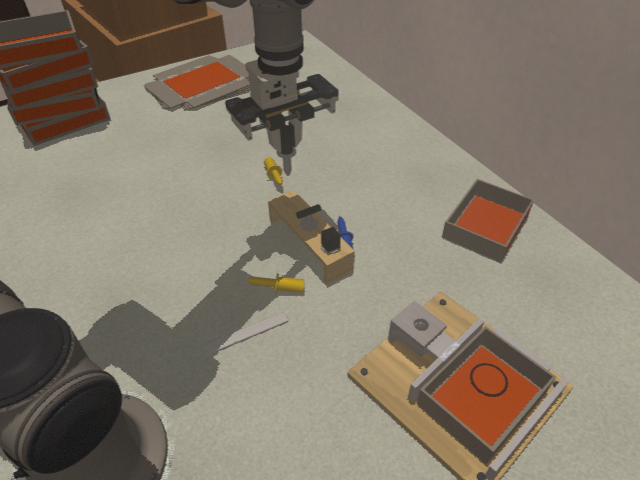

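View pics/wrist2.png

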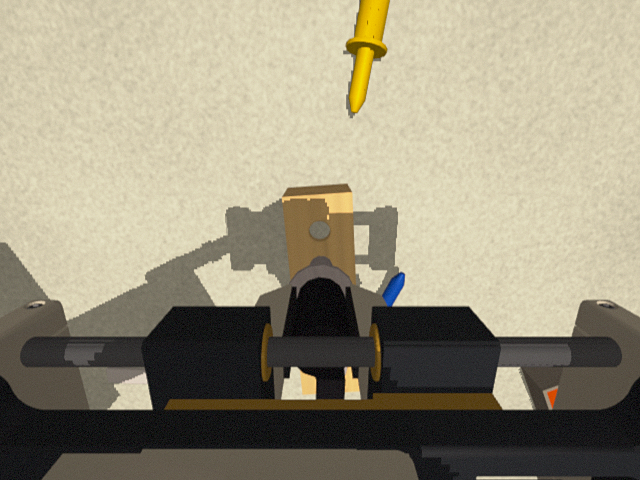

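All three look-alikes have tipped over. I commanded no contact with them, and they aren't part of the job, so I'll leave them. The pin is upright in the grip, and the T and square pins are still in the rack. Now moving across to the fork.

```bash
python3 -m inch '{"dr":[[0,0,0],[0,0,0],[0,0,0],[0,0,0],[0,0,0],[0,0,0],[0,0,0],[0,0,0],[0,0,0],[0,0,0]],"linear":[[0,4,20],[0,4,35],[0,4,45],[0,4,45],[0,4,45],[0,4,45],[0,4,45],[0,4,45],[0,4,40],[0,4,24]],"gripper":[1,1,1,1,1,1,1,1,1,1]}'
python3 -m inch '{"dr":[[0,0,0],[0,0,0],[0,0,0],[0,0,0],[0,0,0],[0,0,0],[0,0,0],[0,0,0],[0,0,0],[0,0,0]],"linear":[[5,0,0],[10,0,0],[10,0,0],[10,0,0],[8,0,0],[5,0,0],[2,0,0],[0,0,0],[0,0,0],[0,0,0]],"gripper":[1,1,1,1,1,1,1,1,1,1]}'
python3 - <<'E'
from h import *
s,r=tool(); print(s["t"],s["position"])
for c in ["side","wrist","top"]:
    P=camera_params(c);im,d=read_camera(c); cv2.imwrite(f"pics/{c}3.png",im[:,:,::-1]); np.save(f"/tmp/{c}3.npy",d)
    for n in ["pin_handle","fork_hole"]: print(c,n,[(q["position"],q["conf"]) for q in place_of(c,n)])
    if c=="side": cv2.imwrite("pics/s3z.png",cv2.resize(im[230:380,340:500,::-1],(640,600),interpolation=2))
E
```

```text
t: 7.3
position: [529.7, -89.9, 201.8]
eef_rot: [-0.499, -0.5, -0.5, 0.501]
ft_force: [0.7, 0.3, -1.4]
opening: 0.275
t: 8.3
position: [530.5, -87.1, 153.1]
eef_rot: [0.5, 0.5, 0.5, -0.5]
ft_force: [-1.0, -0.3, -0.9]
opening: 0.275
8.3 [530.45168612 -87.08831258 153.14569815]
side pin_handle [([528.2, -86.2, 168.9], 0.95), ([402.7, 138.5, 16.6], 0.88), ([550.2, 169.7, 18.1], 0.55)]
side fork_hole [([531.5, -81.9, 75.1], 0.92)]
wrist pin_handle []
wrist fork_hole [([533.2, -86.9, 77.2], 0.66)]
top pin_handle [([405.1, 139.6, 17.0], 0.87), ([531.6, 488.5, 15.2], 0.63), ([530.4, -88.6, 168.7], 0.57), ([552.5, 168.9, 16.4], 0.55)]
top fork_hole [([531.8, -85.4, 77.2], 0.8)]
```

View pics/s3z.png

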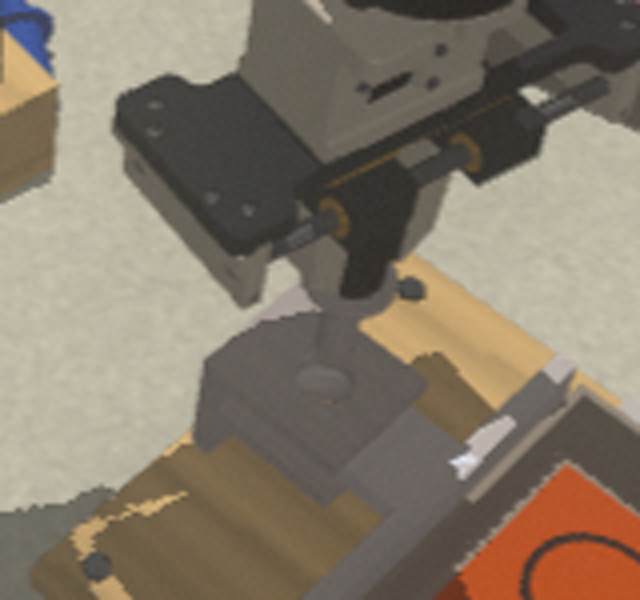

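View pics/wrist3.png

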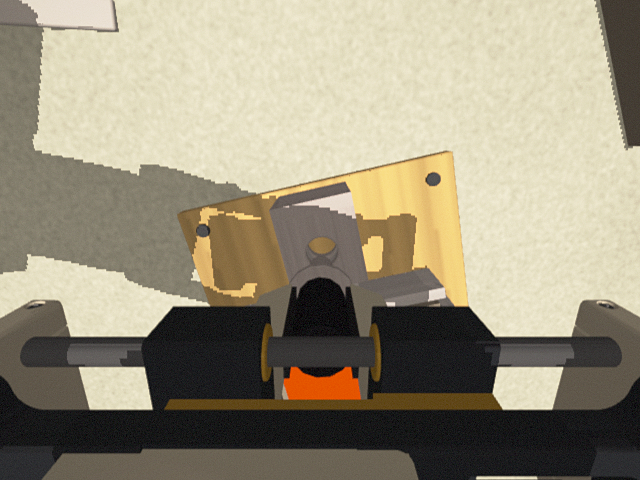

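View pics/side3.png

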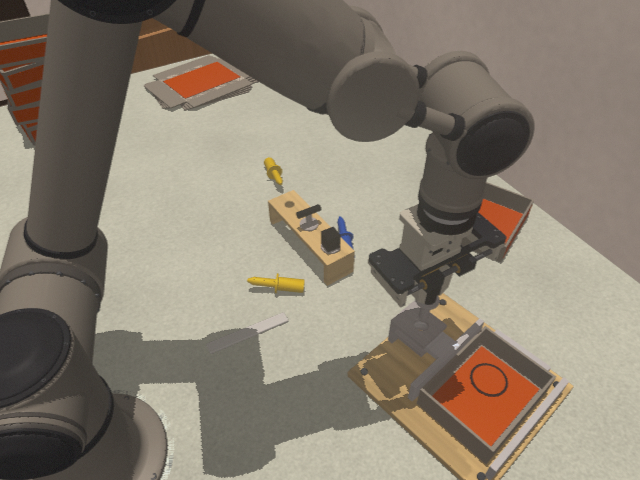

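```bash
python3 - <<'E'
from h import *
def ray(c,u,v,z):
    P=camera_params(c);K=P["K"];T=np.linalg.inv(P["world_to_cam"])
    d=T[:3,:3]@np.array([(u-K[0,2])/K[0,0],-(v-K[1,2])/K[1,1],-1]);o=T[:3,3]
    return (o+d*(z-o[2])/d[2]).round(1)
print(ray("side",424.2,321.2,86.5),ray("side",420.7,325.7,74))
P=camera_params("wrist")
print("wrist hole",ray("wrist",321,245,74),"nose col",ray("wrist",321,262,86.5))
a=cv2.imread("pics/wrist3.png")[170:300,240:400]; cv2.imwrite("pics/w3z.png",cv2.resize(a,(640,520),interpolation=2))
E
```

```text
[531.5 -91.4  86.5] [528.  -89.4  74. ]
wrist hole [531.5 -79.9  74. ] nose col [531.4 -88.6  86.5]
```

View pics/w3z.png

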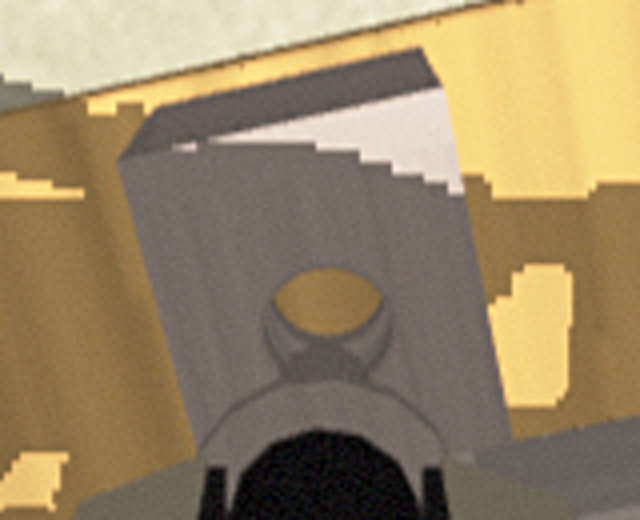

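```bash
python3 - <<'E'
from h import *
def ray(c,u,v,z):
    P=camera_params(c);K=P["K"];T=np.linalg.inv(P["world_to_cam"])
    d=T[:3,:3]@np.array([(u-K[0,2])/K[0,0],-(v-K[1,2])/K[1,1],-1]);o=T[:3,3]
    return (o+d*(z-o[2])/d[2]).round(1)
for n,p in dict(far=(322,170+67),left=(240+263/4,251),right=(240+393/4,251)).items(): print(n,ray("wrist",*p,74))
print("nose far",ray("wrist",321.2,170+340/4,86.5))
E
```

```text
far [532.2 -73.7  74. ]
left [520.1 -84.6  74. ]
right [544.3 -84.6  74. ]
nose far [531.6 -83.3  86.5]
```

Measured by the wrist camera, the nose and hole line up within about 1 mm. I'll lower partway and check the force.

```bash
python3 -m inch '{"dr":[[0,0,0],[0,0,0],[0,0,0],[0,0,0],[0,0,0],[0,0,0],[0,0,0],[0,0,0],[0,0,0],[0,0,0]],"linear":[[3,0.5,-0.5],[4,0,0],[4,0,0],[4,0,0],[4,0,0],[4,0,0],[4,0,0],[4,0,0],[4,0,0],[0,0,0]],"gripper":[1,1,1,1,1,1,1,1,1,1]}'
```

```text
t: 9.75
position: [530.4, -86.4, 117.1]
eef_rot: [0.5, 0.5, 0.5, -0.5]
ft_force: [-0.2, 0.3, -1.9]
opening: 0.276
```

```bash
python3 -m inch '{"dr":[[0,0,0],[0,0,0],[0,0,0],[0,0,0],[0,0,0],[0,0,0],[0,0,0],[0,0,0],[0,0,0],[0,0,0]],"linear":[[3,0,0],[4,0,0],[4,0,0],[4,0,0],[4,0,0],[4,0,0],[3,0,0],[2,0,0],[1,0,0],[0,0,0]],"gripper":[1,1,1,1,1,1,1,1,1,1]}'
python3 - <<'E'
from h import *
im,d=read_camera("side"); cv2.imwrite("pics/s4z.png",cv2.resize(im[230:380,340:500,::-1],(640,600),interpolation=2))
E
```

```text
t: 10.75
position: [530.7, -86.5, 88.6]
eef_rot: [-0.5, -0.5, -0.5, 0.5]
ft_force: [-0.5, -0.3, -1.9]
opening: 0.279
```

View pics/s4z.png

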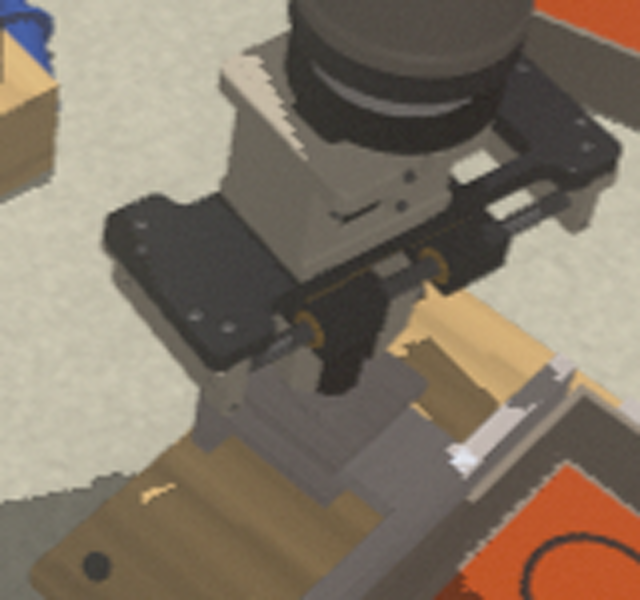

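The pin went in with no contact force and the collar is about 2 mm above the fork. I'll lower that last bit and release.

```bash
python3 -m inch '{"dr":[[0,0,0],[0,0,0],[0,0,0],[0,0,0],[0,0,0],[0,0,0],[0,0,0],[0,0,0],[0,0,0],[0,0,0]],"linear":[[1,0,0],[0.5,0,0],[0,0,0],[0,0,0],[0,0,0],[0,0,0],[0,0,0],[0,0,0],[0,0,0],[0,0,0]],"gripper":[1,1,1,1,0.6,0.5,0.4,0.2,0,0]}' && python3 -m inch '{"dr":[[0,0,0],[0,0,0],[0,0,0],[0,0,0],[0,0,0],[0,0,0],[0,0,0],[0,0,0],[0,0,0],[0,0,0]],"linear":[[0,0,0],[0,0,0],[0,0,0],[0,0,0],[-5,0,0],[-10,0,0],[-15,0,0],[-20,0,0],[-20,0,0],[-20,0,0]],"gripper":[0,0,0,0,0,0,0,0,0,0]}'
python3 -m inch '{"dr":[[0,0,0],[0,0,0],[0,0,0],[0,0,0],[0,0,0],[0,0,0],[0,0,0],[0,0,0],[0,0,0],[0,0,0]],"linear":[[-20,0,0],[-20,0,0],[-20,0,-20],[0,0,-30],[0,0,-30],[0,0,-30],[0,0,-30],[0,0,-20],[0,0,0],[0,0,0]],"gripper":[0,0,0,0,0,0,0,0,0,0]}'
python3 - <<'E'
from h import *
s,r=tool(); print(s["t"],s["position"])
for c in ["side","wrist","top"]:
    P=camera_params(c);im,d=read_camera(c); cv2.imwrite(f"pics/{c}5.png",im[:,:,::-1])
    X=cloud(c,d,P); m=(d>0)&(abs(X[...,0]-531)<25)&(abs(X[...,1]+87)<25)&(X[...,2]>118)&(X[...,2]<140); p=X[m]
    if len(p): print(c,len(p),np.median(p,0).round(1),cv2.minEnclosingCircle(p[:,:2].astype(np.float32)))
    for n in ["pin_handle","stub_handle","needle_handle"]: print(c,n,[(q["position"],round(q["conf"],2)) for q in place_of(c,n)])
    if c=="side": cv2.imwrite("pics/s5z.png",cv2.resize(im[230:380,340:500,::-1],(640,600),interpolation=2))
E
```

```text
t: 11.8
position: [530.7, -86.5, 87.2]
eef_rot: [0.5, 0.5, 0.5, -0.5]
ft_force: [-0.5, 1.1, 0.2]
opening: 0.75
t: 12.8
position: [530.8, -86.5, 179.0]
eef_rot: [0.5, 0.5, 0.5, -0.5]
ft_force: [-0.5, -0.3, -0.7]
opening: 1.003
t: 13.8
position: [530.8, 73.4, 237.9]
eef_rot: [0.501, 0.5, 0.5, -0.5]
ft_force: [-0.4, -0.6, 0.0]
opening: 1.001
13.8 [530.75544912  73.44226387 237.88005617]
side 217 [528.  -90.1 127.4] ((530.1090698242188, -88.1754150390625), 13.428915977478027)
side pin_handle [([526.9, -84.3, 101.6], 0.8), ([550.9, 167.2, 15.3], 0.73), ([403.4, 139.9, 18.1], 0.65), ([541.9, 487.7, 15.3], 0.56)]
side stub_handle [([497.6, 149.7, 79.1], 0.95)]
side needle_handle [([497.7, 228.2, 98.9], 0.62)]
wrist 456 [531.7 -79.5 127.4] ((531.3324584960938, -85.0188980102539), 12.691567420959473)
wrist pin_handle [([552.3, 169.5, 15.3], 0.92), ([407.0, 143.9, 14.9], 0.75), ([530.6, -85.2, 102.3], 0.69)]
wrist stub_handle [([498.9, 151.9, 81.3], 0.7)]
wrist needle_handle [([490.5, 221.5, 99.5], 0.81)]
top 210 [529.1 -84.5 127.5] ((530.9072265625, -86.12167358398438), 12.98696231842041)
top pin_handle [([532.5, -85.2, 101.4], 0.97), ([550.3, 167.3, 13.2], 0.9), ([531.2, 485.6, 12.9], 0.79)]
top stub_handle [([499.1, 157.5, 83.8], 0.46)]
top needle_handle [([496.0, 223.2, 94.6], 0.78)]
```

View pics/s5z.png

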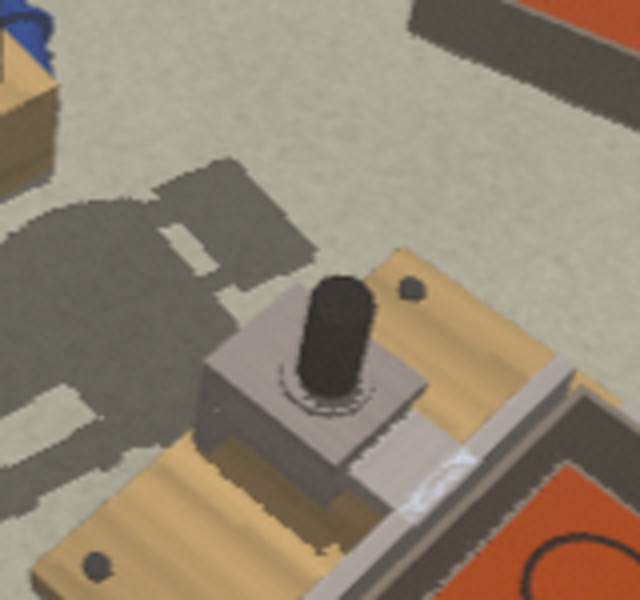

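View pics/top5.png

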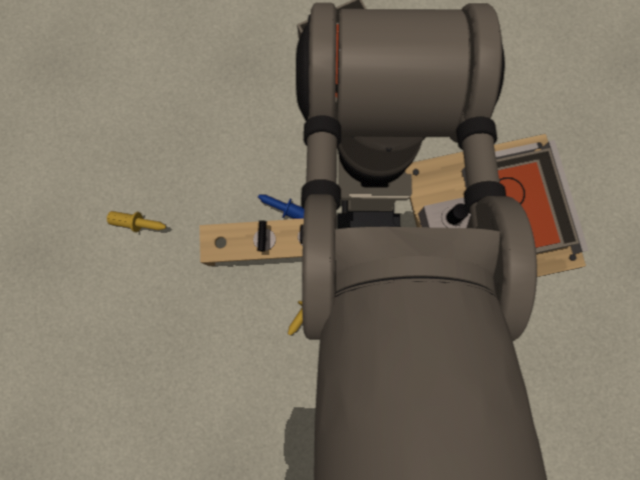

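The collar is flat on the fork. The handle top measures z 127.5 (128 expected), the pin is upright, and the other two pins haven't moved. Handing in.

```bash
python3 -c "
from station import *
print(close_job(), read_state()['t'])"
```

```text
the job is handed in; nothing more can be done
the job is handed in; nothing more can be done
```

The long stout pin is down through the fork and the tongue, with its collar on the fork. I let go, backed the arm clear and handed the job in after about 14 s.

**Last checks:**
- **Seating:** all three cameras put the handle top at z of about 127.5 mm, against 128 mm expected. That puts the handle centre about 29 mm above the fork.
- **Position:** the pin is within 2–3 mm of the measured hole axis at (530.5, -87) and looked upright. The arm met no noticeable force at any check on the way down.
- **Other two pins:** the short and thin pins stayed in the rack. The cameras place them within about 6 mm of where they started, roughly what the networks scatter by. The arm was over the rack in the last top view, so the short pin's reading there was weak.

**What went wrong:** the three look-alikes (two yellow, one blue), which had stood upright near the rack, were found lying on the table after the pin was lifted. I planned no contact with them, the planned clearances were ample, and the force readings at the end of each move showed none. I can't say for certain why they fell. They stayed on the work surface and I left them where they lay.

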